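Open the ink jar in the bench holder

ROBOT

A 7-joint arm with a two-finger parallel gripper is mounted at the origin on the work surface. World frame = base frame: x ahead of the robot, y to its left, z up, the work surface at z = 0. Lengths are in m, angles in rad, forces in N, time in s.
With the tool pointing down it reaches from about 0.4 to 0.85 m from the base axis. Payload 10.4 kg.
Tool frame: the origin (TCP) lies at the very end of the fingers, on their centre line; the grasp point (between the pads) lies 19 mm behind it (arm.pinch_z is the distance from the TCP to the grasp point, in m); z points along the fingers, y is the line along which they close (so a half turn about z gives the same grasp; the last joint's range is limited). The gripper opens to 87 mm and grips with 3 to 60 N. Pads are 19 mm wide; open, the fingers measure 117 mm over their backs; the gripper's body (75 mm by 190 mm) begins 51 mm behind the grasp point.
Start: joints at [1.237, 0.332, -0.065, 1.46, 0.022, 1.35, -0.088], TCP at [0.191, -0.595, 0.223] pointing down, gripper open.
Joint ranges: [-2.6, 2.6], [-0.5, 2.12], [-1.47, 1.34], [0.16, 2.42], [-1.27, 4.41], [0.06, 2.06], [-2.6, 2.6]. Speed limits (rad/s): [2.22, 2.22, 2.79, 2.79, 3.14, 3.14, 3.14].

INTERFACE

Orientations are given as a unit quaternion [x, y, z, w].
In Python, from cell import arm, move_gripper, planner, eyes gives the robot as it stands. Calls block until the motion is done:
- arm.goto(position, orientation): joint-space move of the TCP to a pose.
- arm.move_straight(position, orientation=None, rate=0.15): straight line of the TCP; orientation=None keeps the orientation; rate is the mean speed in m/s.
- arm.movej(angles): joint-space move.
- move_gripper(opening, force=None): finger opening in m; force is the grip in N (None keeps the last); returns when the fingers have stopped.
- arm.wait(seconds).
- planner.inverse_kinematics(position, orientation): joint angles nearest the present ones, or None.
- arm.sense(): the state.
- eyes.get_image(name): name is "scene" or "side" or "wrist"; returns a dict with "image" (384x512x3 uint8, blue, green, red), "fx", "fy", "cx", "cy" (pixels), "cam_to_world" (4x4, takes a point from camera to world coordinates); the wrist camera has in their place "hand_eye" (4x4, takes a point from camera to tool coordinates, whose origin is the TCP and whose axes are the flange's). Camera axes: x right, y down, z forward; pixel columns grow to the right and rows downward; lengths in m; the calibration is good to about 2 mm. A picture is of the moment at which its call begins: read the wrist's pose just before it. There is no depth.
A pose or a line that the arm cannot do raises arm.PlanningError and nothing moves.
- arm.sign_off(): hands the job in; it is judged then, once.
The state is a dict: "clock": time; "joint_pos": joint angles; "joint_vel": joint speeds; "effort": joint torques, N m; "tool_pos": TCP position; "tcp_rot": TCP orientation; "contact_force": force on the tool from outside, world axes, zero at the start; "wrist_torque": the same for the moment, N m; "opening": finger opening in m; "grip_force": force on a finger pad.
Only numpy, scipy, OpenCV 4.12 (cv2) and the standard library are available. Lean on these libraries where they do the work, as an engineer would, in place of code of your own. Each camera call takes 0.05 s, during which the arm holds its last target. There are 200 camera calls.

TASK

Open the square ink jar: first carry it, still capped, to the wooden holder and set it fully down in the square pocket, which braces it against turning. Then unscrew its tight cap anticlockwise (seen from above) just until the threads let go, without forcing it, and lift the cap straight up; finish while still holding the cap level over the jar's open mouth, with a gap of about two centimetres between mouth and cap, and do not let go. Keep the jar upright, leave it home in the holder, and do not disturb the round pot, the tape roll or the squeegee.

Things in the scene. Friction and masses are not known exactly. Their poses are not given: they have to be found in the camera images.
- jar_mid (a point): Loose white ink jar, about 0.35 kg: square body 64 x 64 mm, 58 mm high, round neck (radius 22.5 mm) on top; with its cap 92 mm high. This point: centre of the square body, 29 mm above the underside; x, y square to its sides, z up. It can be carried by its closed cap. A sprung grey disc in the mouth pushes the cap up with about 20 N: tight, 0.2 to 0.5 N m to turn.
- jar_rim (a point): Centre of the jar's rim (mouth), 59 mm above jar_mid. Axes as the jar's; the jar's +x side is marked by a small raised rib on its shoulder, under the cap's edge.
- cap_mid (a point): Round grey screw cap on the jar, 58 mm diameter, 24 mm high, 0.06 kg. This point: its centre, 12 mm below its flat top; z up, x towards the outer end of its rib. Closed, it is 51 to 52 mm above jar_mid; below its lower edge are 10 mm of bare neck, then the square shoulder. Its skirt surrounds the neck by 20 mm, so it must rise that far to clear the rim.
- cap_rib (a point): Middle of the raised rib on the cap's top (22 x 4 x 3 mm, from near the centre to the edge). Closed, it lies 0.9 to 1.3 rad clockwise (from above) of the jar's +x. Turned anticlockwise the cap comes free (three lugs leave their ledges) within about 0.2 rad of the jar's +x, and pops up some 2 mm; a hard stop follows about 0.2 rad past +x. Then it lifts straight off.
- pocket (a point): Centre of the pocket floor, 6 mm above the bench, of the fixed plywood holder (110 x 110 mm, 34 mm high). Square pocket 68 x 68 mm, straight walls 20 mm up from its floor, then sloped at 45 degrees, opening to about 84 mm at the top. x, y square to its sides, z up. The jar fits in any of four quarter turns and is home with jar_mid 29 mm above this point.
- round_pot: Bystander: round white pot with a white lid, 64 mm diameter, 75 mm high, loose; origin at the centre of its underside.
- tape_roll: Bystander: brown roll core, 90 mm diameter, 48 mm high, lying flat, loose; origin at the centre of its underside.
- squeegee: Bystander: wooden squeegee 26 x 240 x 45 mm, its length along its y axis, loose; origin at the centre of its underside.
Things that resemble listed ones, but are neither listed nor needed, are in the scene too. What is shaped like the part that bears pocket but blue or red is not meant.

How it is judged:
On the way, in this order (a step that is already met when the one before it is completed fails the run):
1. the jar, cap still locked, stands fully home in the holder's pocket (horizontal distance between jar_mid and pocket below 0.006 m and z of jar_mid in the frame of pocket below 0.032 m and angle between jar_mid's own z axis and vertical below 0.06 rad and z of cap_mid in the frame of jar_mid below 0.0524 m), for 0.2 s.
2. the cap has come free of the threads while the jar is home in the holder (horizontal distance between jar_mid and pocket below 0.006 m and z of jar_mid in the frame of pocket below 0.032 m and z of cap_mid in the frame of jar_mid above 0.0532 m), for 0.1 s.
At the end, for the whole second after the job is handed in: The jar stands upright and home in the pocket (within 6 mm sideways, 3 mm of full depth); the fingers hold the cap, touching nothing else, level within 0.2 rad, within 15 mm of the jar's axis, its lower edge 5 to 40 mm above the jar's rim (cap_mid 76 to 111 mm above jar_mid) (horizontal distance between jar_mid and pocket below 0.006 m and z of jar_mid in the frame of pocket below 0.032 m and angle between jar_mid's own z axis and vertical below 0.06 rad and z of cap_mid in the frame of jar_mid between 0.076 and 0.111 m and horizontal distance between cap_mid and jar_mid below 0.015 m and angle between cap_mid's own z axis and vertical below 0.2 rad and contact force between the fingers and cap above 1 N and contact force between cap and jar below 0.1 N); the arm keeps its last pose, push and grip.
It fails at once if the jar is tipped by more than 0.5 rad (angle between jar_mid's own z axis and vertical above 0.5 rad).
It fails at once if the cap is forced: over 90 N between cap and jar (contact force between cap and jar above 90 N).
It fails at once if a bystander is moved by more than 30 mm (distance of any of round_pot, tape_roll, squeegee from where it was at the start of the episode above 0.03 m).
It also fails if it takes over 51 s, if anything falls off the work surface, if the arm or the gripper's body presses on something with over 40 N, if the wrist force passes 120 N, or if a joint passes its speed limit or range.

## Working session

There is one attempt and no reset: what is moved stays moved. The work goes in short steps, each a Python script; the robot and the scene stay as the last script left them, time stands still between calls to the robot, and variables do not carry over. Pictures are saved under pics/ and viewed, at most 10 in all, crops included, and the job is handed in when it is done.

```bash
mkdir -p pics; ls; python3 - <<'E'
from cell import arm, eyes
import cv2,numpy as np
s=arm.sense();print(s['clock'],s['tool_pos'],s['tcp_rot'],s['opening'],arm.pinch_z)
for n in("scene","side"):
    d=eyes.get_image(n);cv2.imwrite(f"pics/{n}0.png",d["image"]);print(n,d["fx"],d["cx"],d["cy"],np.round(d["cam_to_world"],3).tolist())
d=eyes.get_image("wrist");print(np.round(d["hand_eye"],3).tolist());cv2.imwrite("pics/wrist0.png",d["image"])
E
```

```text
pics
0.0 [ 0.1910138  -0.59469227  0.22176189] [ 9.87948967e-01  1.54778381e-01 -1.36301990e-04 -6.87525191e-04] 0.08700211370537193 0.0187
scene 431.7098592592207 252.62782264126992 188.0192140930157 [[-0.537, 0.716, -0.447, 1.016], [0.844, 0.457, -0.281, 0.323], [0.003, -0.528, -0.849, 1.03], [0.0, 0.0, 0.0, 1.0]]
side 429.71803598107306 248.57229074317658 194.9462481026421 [[-0.841, -0.397, 0.368, 0.023], [-0.541, 0.626, -0.562, 0.743], [-0.007, -0.671, -0.741, 1.067], [0.0, 0.0, 0.0, 1.0]]
[[-0.0, -0.952, -0.306, 0.085], [1.0, -0.0, -0.001, -0.001], [0.001, -0.306, 0.952, -0.162], [0.0, 0.0, 0.0, 1.0]]
```

View pics/scene0.png

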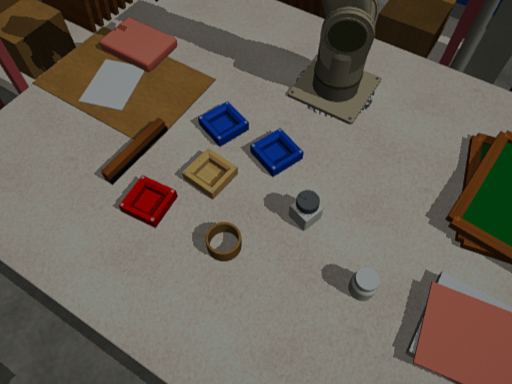

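View pics/side0.png

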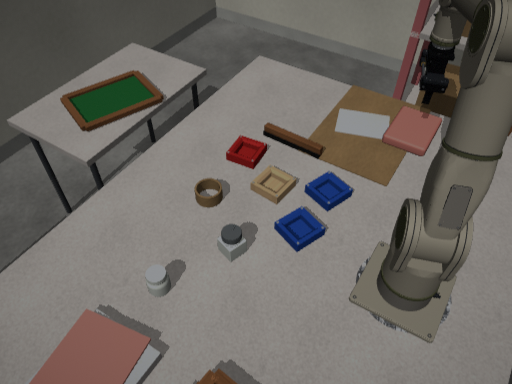

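Scene view: the grey-capped square jar is at (306,208) and the pot with the white lid is at (365,283), so the jar is the one with the square body and grey cap. There are four holders: tan (211,172), blue (223,123), blue (276,152) and red (149,200). The plywood-coloured tan one is meant. The side view agrees, with the jar at (232,240) and the tan holder at (274,183). I'll confirm with an enlarged crop.

```bash
python3 - <<'E'
import cv2,numpy as np
a=cv2.imread("pics/scene0.png");b=cv2.imread("pics/side0.png")
f=lambda i,x,y,w=50,h=50:cv2.resize(i[y:y+h,x:x+w],(400,300) if w!=h else (300,300),interpolation=cv2.INTER_CUBIC)
cv2.imwrite("pics/crop.png",np.vstack([np.hstack([f(a,280,182),f(a,180,142,60,60)]),np.hstack([f(b,208,217),f(b,245,155,60,60)])]))
E
cat > h.py <<'E'
from cell import arm, move_gripper, planner, eyes
import numpy as np, cv2
from scipy.spatial.transform import Rotation as R
def ray(d,uv,T=None):
    T=np.array(d["cam_to_world"]) if T is None else T
    v=T[:3,:3]@np.array([(uv[0]-d["cx"])/d["fx"],(uv[1]-d["cy"])/d["fy"],1]);return T[:3,3],v
def onz(d,uv,z,T=None):
    o,v=ray(d,uv,T);return (o+v*(z-o[2])/v[2])[:2]
def wrist(name=None):
    s=arm.sense();d=eyes.get_image("wrist")
    W=np.eye(4);W[:3,:3]=R.from_quat(s["tcp_rot"]).as_matrix();W[:3,3]=s["tool_pos"]
    if name:cv2.imwrite(f"pics/{name}.png",d["image"])
    return d,W@np.array(d["hand_eye"])
def proj(d,T,p):
    c=np.linalg.inv(T)@np.append(p,1);return np.array([d["fx"]*c[0]/c[2]+d["cx"],d["fy"]*c[1]/c[2]+d["cy"]])
def down(yaw): # tool z down, tool x at yaw
    return (R.from_euler('z',yaw)*R.from_euler('x',np.pi)).as_quat()
E
python3 - <<'E'
from h import *
a,b=eyes.get_image("scene"),eyes.get_image("side")
for n,z,u,v in(("cap",.092,(308,196),(231,231)),("holder",.034,(211,171),(274,182)),("squee",.045,(137,146),(293,137)),("tape",.048,(223,233),(208,185)),("pot",.075,(367,275),(156,272))):
    print(n,onz(a,u,z),onz(b,v,z))
E
```

```text
cap [0.46717493 0.14316448] [0.47454461 0.14646833]
holder [ 0.50720972 -0.13446918] [ 0.49590089 -0.1352458 ]
squee [ 0.55617684 -0.35743679] [ 0.54798722 -0.35971903]
tape [0.65180525 0.00644127] [0.66497427 0.0039338 ]
pot [0.57121384 0.35726694] [0.5745884 0.3582735]
```

View pics/crop.png

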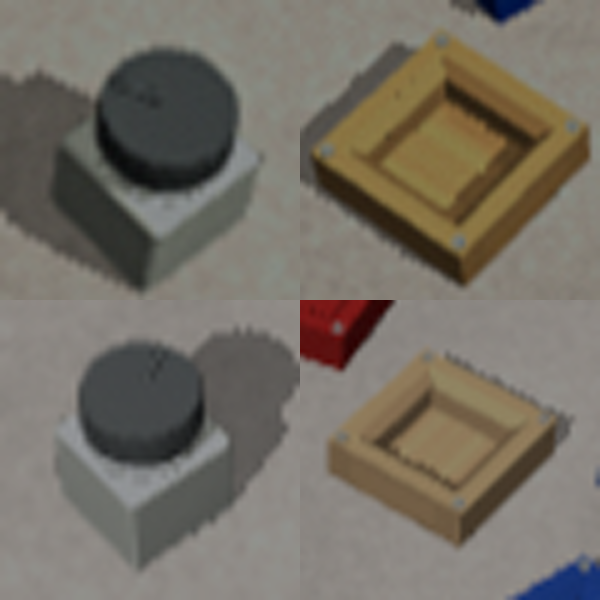

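The crop confirms both: a white square jar with a grey cap and its rib (scene crop, about (135,98)), and the plywood holder with its square pocket. Next, wrist views from close above each.

```bash
python3 - <<'E'
from h import *
arm.goto([.502,-.135,.17],down(1.31));arm.wait(.2)
d,T=wrist("w_hold");np.save("T_hold.npy",T)
arm.goto([.471,.145,.225],down(1.87));arm.wait(.2)
d,T=wrist("w_jar");np.save("T_jar.npy",T)
print(arm.sense()["clock"],arm.sense()["joint_pos"])
a,b=cv2.imread("pics/w_hold.png"),cv2.imread("pics/w_jar.png")
cv2.imwrite("pics/both.png",np.hstack([a[:,56:456],b[:,56:456]]))
E
```

```text
3.8667 [ 0.49452308  0.11941341 -0.93181699  1.75793877  0.09880659  1.31384576
 -0.16202251]
```

View pics/both.png

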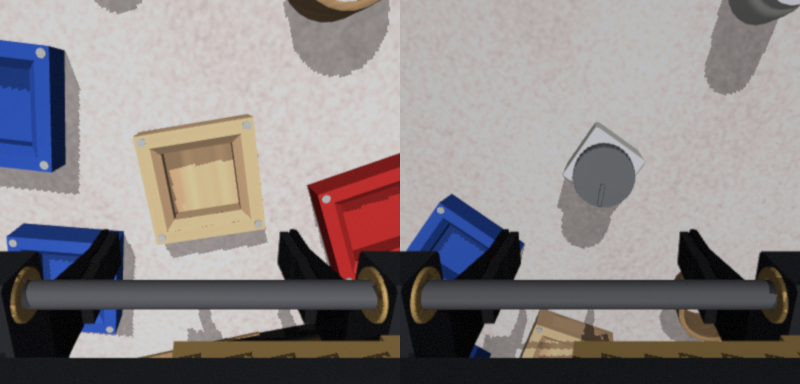

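Left (wrist, holder): plywood with corner screws at (141,143), (247,125), (258,223), (163,238). Right (wrist, jar): cap at (603,174), rib pointing down at (601,195), shoulder corners at (598,123), (644,160), (564,176). I'll refine these in code.

```bash
cat > m.py <<'E'
from h import *
d=eyes.get_image("wrist")
h=cv2.imread("pics/w_hold.png");j=cv2.imread("pics/w_jar.png");Th=np.load("T_hold.npy");Tj=np.load("T_jar.npy")
pts=[]
for u,v in((141,143),(247,125),(258,223),(163,238)):
    u+=56;p=h[v-7:v+8,u-7:u+8].astype(int)
    w=np.clip(p[:,:,0]-(p[:,:,2]-25),0,None)**2.  # grey: blue close to red
    yy,xx=np.mgrid[-7:8,-7:8];w[xx**2+yy**2>36]=0;c=(u+(w*xx).sum()/w.sum(),v+(w*yy).sum()/w.sum());pts.append(onz(d,c,.034,Th))
P=np.array(pts);e=np.roll(P,-1,0)-P
print("holder centre",P.mean(0),"sides",np.linalg.norm(e,axis=1),"ang mod90",np.degrees(np.arctan2(e[:,1],e[:,0]))%90)
hc=P.mean(0)
# cap: dark-grey mask, fit to projected model silhouette
g=cv2.cvtColor(j,cv2.COLOR_BGR2GRAY);hsv=cv2.cvtColor(j,cv2.COLOR_BGR2HSV)
m=((g<125)&(hsv[:,:,1]<45)).astype(np.uint8);m=cv2.morphologyEx(m,cv2.MORPH_OPEN,np.ones((5,5)))
x=255;y=170;print(j[174,245],j[230,235],j[150,300],j[135,256])
n,l,st,ce=cv2.connectedComponentsWithStats(m);k=l[174,259];print(st[k],ce[k])
big=cv2.resize(j[110:260,190:330],None,fx=4,fy=4,interpolation=cv2.INTER_CUBIC);big=cv2.convertScaleAbs(big,alpha=1.0)
cv2.imwrite("pics/capbig.png",big)
E
python3 m.py
```

```text
holder centre [ 0.50379288 -0.13929932] sides [0.09709065 0.09708684 0.09723187 0.09725184] ang mod90 [84.31524438 84.3300365  84.41243342 84.246895  ]
[105 101  98] [123 124 130] [175 177 186] [196 190 189]
[ 229  143   62   68 3269] [259.14438666 175.91648822]
```

View pics/capbig.png

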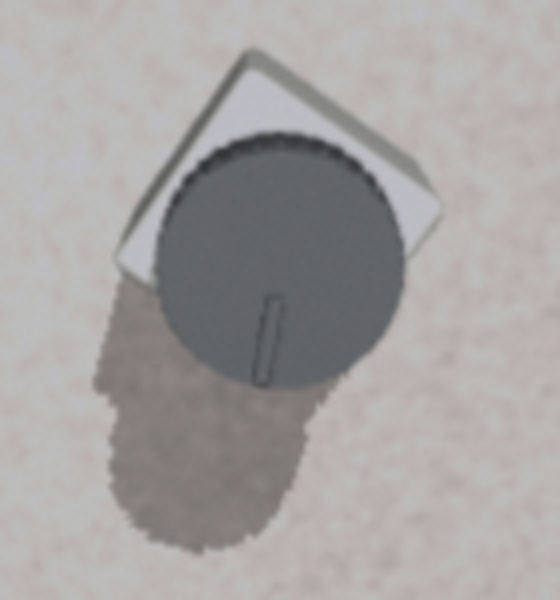

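Enlarged: cap top face centre at (281,264) in the crop, rib from (275,297) to (262,383), shoulder corners at (120,258), (255,68), (440,210).

```bash
python3 - <<'E'
from h import *
d=eyes.get_image("wrist");T=np.load("T_jar.npy")
f=lambda u,v,z:onz(d,(190+u/4-.375,110+v/4-.375),z,T)
c=f(281,264,.0925);print("cap",c,"diam",np.linalg.norm(f(157,264,.0925)-f(405,264,.0925)))
A,B,C=f(120,258,.058),f(255,68,.058),f(440,210,.058)
print("body c",(A+C)/2,[np.linalg.norm(e) for e in(B-A,C-B)],[np.degrees(np.arctan2(*e[::-1]))for e in(B-A,C-B)])
r=f(262,383,.0955)-f(275,297,.0955);print("rib",np.degrees(np.arctan2(r[1],r[0])),np.linalg.norm(r))
print("rib from c",np.degrees(np.arctan2(*(f(268,340,.0955)-f(281,264,.0955))[::-1])))
E
```

```text
cap [0.47468556 0.15155452] diam 0.057547795271627934
body c [0.47501617 0.15031631] [np.float64(0.0599002371223997), np.float64(0.05936113230392781)] [np.float64(71.19158211876652), np.float64(-20.21557159226429)]
rib -81.09562222771115 0.021405184447255914
rib from c -82.15978496592528
```

```bash
python3 - <<'E'
from h import *
s=lambda:(lambda q:print(round(q["clock"],2),np.round(q["tool_pos"],4),np.round(q["contact_force"],1),np.round(q["wrist_torque"],2),round(q["opening"],4),round(q["grip_force"],1)))(arm.sense())
c=[.4748,.1510]; q=down(1.63)
arm.goto([*c,.13],q);s()
arm.move_straight([*c,.066],q,rate=.1);s()
move_gripper(.05,40);s()
arm.move_straight([*c,.150],q,rate=.12);arm.wait(.2);s()
arm.move_straight([.5038,-.1393,.150],down(1.63+np.radians(13.8)),rate=.15);arm.wait(.3);s()
for n in("scene","side"):cv2.imwrite(f"pics/{n}1.png",eyes.get_image(n)["image"])
wrist("w1")
a=cv2.imread("pics/scene1.png")[80:230,130:330];b=cv2.imread("pics/w1.png")[:,56:456]
cv2.imwrite("pics/v1.png",np.hstack([cv2.resize(a,(400,300)),cv2.resize(b,(313,300))]))
E
```

```text
4.43 [0.4748 0.1513 0.1305] [0.6 0.2 1. ] [-0.   -0.15 -0.02] 0.0868 0.0
5.22 [0.4752 0.1512 0.0666] [ 0.1 -0.2  0.5] [ 0.04 -0.12 -0.02] 0.0872 0.0
5.85 [0.4747 0.151  0.0661] [-1.6 -0.5  2.9] [-0.14  0.29 -0.06] 0.0576 40.0
6.9 [0.4744 0.1509 0.1493] [ 0.   0.1 -3.4] [-0.01 -0.11 -0.  ] 0.0572 40.0
9.29 [ 0.5038 -0.1391  0.15  ] [-0.1  1.1 -3.9] [-0.01 -0.12 -0.01] 0.0577 40.0
```

View pics/v1.png

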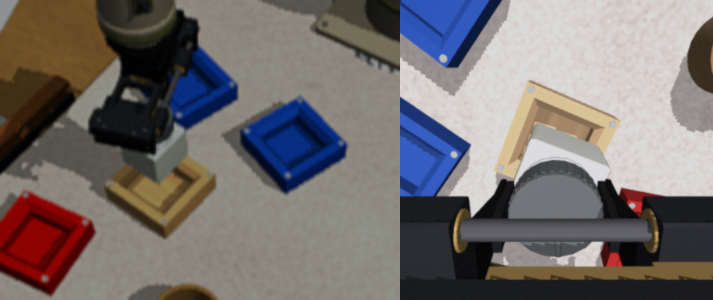

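The jar is held over the plywood holder, and its edges run parallel to the pocket's in the wrist view (right half, edges (530,82)-(620,122) and (538,125)-(608,160)). Lowering it with a force guard.

```bash
python3 - <<'E'
from h import *
def s():
    q=arm.sense();print(round(q["clock"],2),np.round(q["tool_pos"],4),np.round(q["contact_force"],1),np.round(q["wrist_torque"],2),round(q["opening"],4));return q
q=down(1.63+np.radians(13.8));c=[.5038,-.1393]
arm.move_straight([*c,.104],q,rate=.1);s()
z=.104
while z>.0705:
    z-=.003;arm.move_straight([*c,z],q,rate=.04);f=s()["contact_force"]
    if np.hypot(f[0],f[1])>12 or f[2]>12:break
E
```

```text
10.05 [ 0.5041 -0.1392  0.1043] [ 0.2  1.7 -3.8] [ 0.03 -0.15 -0.02] 0.0571
10.3 [ 0.504  -0.1394  0.1013] [ 0.1  0.4 -4.1] [ 0.07 -0.1   0.05] 0.0577
10.55 [ 0.5037 -0.1393  0.0979] [-0.2  0.6 -3.9] [ 0.07 -0.14  0.  ] 0.0575
10.8 [ 0.5036 -0.1393  0.0948] [-0.  -0.7 -3.5] [ 0.01 -0.12 -0.01] 0.0574
11.05 [ 0.5037 -0.1393  0.0918] [ 0.2 -0.1 -3.9] [-0.03 -0.1   0.02] 0.0575
11.3 [ 0.5036 -0.1393  0.0888] [ 0.6 -0.7 -3.5] [-0.01 -0.09  0.  ] 0.0576
11.55 [ 0.5037 -0.1393  0.0858] [ 0.  -0.8 -3.5] [ 0.04 -0.16 -0.01] 0.0573
11.8 [ 0.5037 -0.1393  0.0828] [-0.2 -0.6 -3.3] [-0.01 -0.1   0.01] 0.0573
12.05 [ 0.5038 -0.1393  0.0798] [ 0.7  0.2 -3.6] [ 0.04 -0.11 -0.05] 0.0574
12.3 [ 0.5038 -0.1393  0.0768] [ 0.4 -0.4 -3.8] [ 0.01 -0.09  0.01] 0.0574
12.55 [ 0.5037 -0.1392  0.0738] [-0.   0.3 -4. ] [ 0.06 -0.18  0.  ] 0.0574
12.8 [ 0.5041 -0.1394  0.072 ] [-5.6  0.8 10.4] [ 0.25  1.17 -0.06] 0.0571
13.05 [ 0.5044 -0.1395  0.0705] [-12.9   1.7  27.8] [ 0.39  2.91 -0.13] 0.0578
```

```bash
python3 - <<'E'
from h import *
c=[.5038,-.1393]
arm.move_straight([*c,.0725],rate=.04);print(arm.sense()["contact_force"])
move_gripper(.087,40)
arm.move_straight([*c,.14],rate=.12)
arm.goto([*c,.21],down(.75));arm.wait(.2)
d,T=wrist("w2");np.save("T2.npy",T);print(arm.sense()["clock"],arm.sense()["joint_pos"])
p=proj(d,T,[*c,.0985]);print(p);u,v=p.astype(int)
x0,y0=max(u-85,0),max(v-75,0);print(x0,y0)
cv2.imwrite("pics/v2.png",cv2.resize(cv2.imread("pics/w2.png")[y0:y0+150,x0:x0+170],None,fx=4,fy=4,interpolation=cv2.INTER_CUBIC))
E
```

```text
[-1.21191835 -0.75365582 -3.69490611]
16.0833 [ 0.73996994  0.16366732 -0.61135824  1.72122508  0.09733963  1.28781027
 -0.71263958]
[255.97896114 188.98543942]
170 113
```

View pics/v2.png

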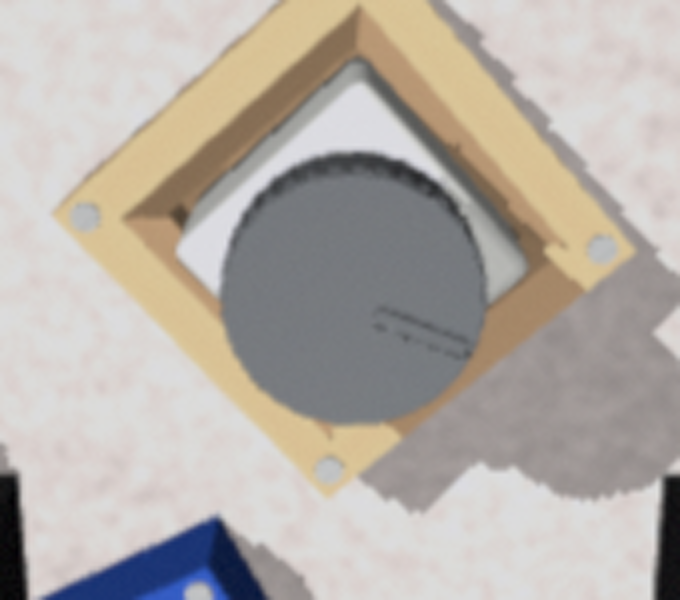

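The jar sits in the pocket: cap centre near (354,291), shoulder corners (178,250), (357,80), (527,268), rib from (378,315) to (468,345), screws (85,216), (602,248), (329,470).

```bash
python3 - <<'E'
from h import *
d=eyes.get_image("wrist");T=np.load("T2.npy")
f=lambda u,v,z:onz(d,(170+u/4-.375,113+v/4-.375),z,T)
print("cap",f(354,291,.0985),np.linalg.norm(f(221,291,.0985)-f(487,291,.0985)))
A,B,C=f(178,250,.064),f(357,80,.064),f(527,268,.064)
print("body",(A+C)/2,[np.linalg.norm(e) for e in(B-A,C-B)],[np.degrees(np.arctan2(*e[::-1]))for e in(B-A,C-B)])
print("holder",(f(85,216,.034)+f(602,248,.034))/2,np.linalg.norm(f(85,216,.034)-f(602,248,.034))/2**.5)
r=f(423,332,.1015)-f(354,291,.0985);print("rib",np.degrees(np.arctan2(r[1],r[0])))
E
```

```text
cap [ 0.50747896 -0.1384173 ] 0.05785127006362216
body [ 0.50580572 -0.13997264] [np.float64(0.05959289975954131), np.float64(0.06161000790024942)] [np.float64(-3.561176399915384), np.float64(-94.56593616727183)]
holder [ 0.50380451 -0.13907299] 0.09709241590790324
rib -76.2329352865367
```

```bash
python3 - <<'E'
from h import *
def s(t=""):
    q=arm.sense();print(t,round(q["clock"],2),np.round(q["tool_pos"],4),np.round(q["contact_force"],1),np.round(q["wrist_torque"],2),round(q["opening"],4));return q
c=[.5055,-.1391]
arm.move_straight([*c,.11],down(.75),rate=.15)
arm.move_straight([*c,.0725],rate=.08);s()
move_gripper(.05,55);g=s("grip")
f0=g["contact_force"][2]
y=.75
while y<.75+1.05:
    y+=.07;arm.move_straight([*c,.0725],down(y),rate=.05);q=s(round(y-.75,2));f=q["contact_force"]
    if abs(f[2]-f0)>9 or abs(q["wrist_torque"][2])>.9 or np.hypot(*f[:2])>25:break
E
```

```text
17.57 [ 0.5055 -0.139   0.0724] [ 0.2 -0.2 -0.6] [-0.01 -0.03  0.04] 0.0872
grip 18.2 [ 0.5059 -0.1395  0.0728] [ 2.5 -1.5  1.8] [-0.46 -0.39  0.04] 0.0573
0.07 18.45 [ 0.5055 -0.1392  0.0727] [ 0.  -1.9  3.9] [-0.26  0.21  0.09] 0.0577
0.14 18.7 [ 0.5054 -0.1391  0.0726] [-1.5 -1.2  5.1] [-0.17  0.41  0.08] 0.0573
0.21 18.95 [ 0.5054 -0.139   0.0726] [-0.7 -0.1  5. ] [-0.05  0.44  0.15] 0.0569
0.28 19.2 [ 0.5054 -0.1389  0.0726] [-2.2 -0.8  5.3] [-0.04  0.52  0.12] 0.0571
0.35 19.45 [ 0.5054 -0.1388  0.0726] [-0.8  1.4  6.1] [0.01 0.46 0.17] 0.0573
0.42 19.7 [ 0.5053 -0.1388  0.0726] [-1.5 -0.3  5.3] [0.07 0.56 0.15] 0.0572
0.49 19.95 [ 0.5052 -0.1387  0.0726] [-2.3 -0.   7. ] [0.13 0.68 0.11] 0.0576
0.56 20.2 [ 0.5051 -0.1386  0.0726] [-3.7  1.1  6.4] [0.16 0.81 0.14] 0.0572
0.63 20.45 [ 0.505  -0.1386  0.0726] [-3.8  0.3  7.9] [0.21 0.95 0.08] 0.0572
0.7 20.7 [ 0.5049 -0.1385  0.0726] [-5.   2.2  8.6] [0.27 1.02 0.1 ] 0.0572
0.77 20.95 [ 0.5048 -0.1384  0.0726] [-6.2  2.2  9.7] [0.3  1.24 0.05] 0.0574
0.84 21.2 [ 0.5047 -0.1384  0.0727] [-6.8  2.4 11.2] [0.41 1.38 0.09] 0.0572
```

```bash
python3 - <<'E'
from h import *
def s(t=""):
    q=arm.sense();print(t,round(q["clock"],2),np.round(q["tool_pos"],4),np.round(q["contact_force"],1),np.round(q["wrist_torque"],2),round(q["opening"],4));return q
arm.move_straight([.5042,-.1386,.0728],down(.75+.84),rate=.03);arm.wait(.1);s()
wrist("w3")
cv2.imwrite("pics/v3.png",cv2.resize(cv2.imread("pics/w3.png")[150:350,156:356],(600,600),interpolation=cv2.INTER_CUBIC))
E
```

```text
21.55 [ 0.5044 -0.1383  0.0728] [-0.4  1.5  4.1] [ 0.32  0.01 -0.13] 0.0572
```

View pics/v3.png

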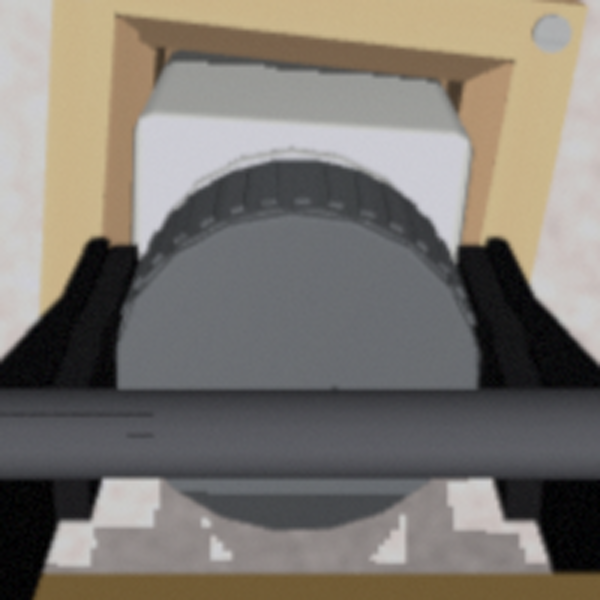

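The dark speck at (335,388) is the rib's inner end at the edge of the bar, right of centre. So the rib has turned with the tool rather than slipping (slipped, it would show below the bar near (255,500)). I'll keep turning, following the side forces.

```bash
python3 - <<'E'
from h import *
def s(t=""):
    q=arm.sense();print(t,round(q["clock"],2),np.round(q["tool_pos"],4),np.round(q["contact_force"],1),np.round(q["wrist_torque"],2),round(q["opening"],4));return q
c=np.array([.5042,-.1386]);y=.84;fz=s()["contact_force"][2]
while y<1.3:
    y+=.04;arm.move_straight([*c,.0728],down(.75+y),rate=.05);q=s(round(y,2));f=np.array(q["contact_force"])
    if f[2]-fz>5 or abs(q["wrist_torque"][2])>.6:break
    fz=f[2];c=c+np.clip(1.0e-4*f[:2],-.0004,.0004)
E
```

```text
21.6 [ 0.5043 -0.1383  0.0728] [0.6 1.7 3.7] [ 0.31 -0.07 -0.08] 0.0574
0.88 21.85 [ 0.5041 -0.1383  0.0729] [-1.4  1.   6. ] [ 0.26  0.23 -0.01] 0.0577
0.92 22.1 [ 0.504  -0.1384  0.073 ] [-1.8  0.3  7.1] [0.11 0.4  0.06] 0.0572
0.96 22.35 [ 0.5039 -0.1384  0.0733] [-3.6  1.8 10.6] [0.22 0.65 0.06] 0.0573
1.0 22.6 [ 0.5039 -0.1384  0.0737] [-3.9  0.8 15.2] [0.22 0.83 0.09] 0.0577
1.04 22.85 [ 0.5038 -0.1383  0.0739] [-3.7  1.  15.7] [0.12 0.76 0.11] 0.0575
1.08 23.1 [ 0.5036 -0.1384  0.074 ] [-2.9  0.5 15.8] [0.05 0.59 0.06] 0.057
1.12 23.35 [ 0.5035 -0.1384  0.0741] [-2.   0.2 14.9] [ 0.02  0.43 -0.02] 0.0571
1.16 23.6 [ 0.5034 -0.1384  0.0742] [-1.9 -0.2 15.5] [-0.01  0.4   0.03] 0.057
1.2 23.85 [ 0.5033 -0.1385  0.0742] [-1.3  0.7 15.6] [-0.12  0.33  0.04] 0.0571
1.24 24.1 [ 0.5032 -0.1384  0.0742] [-0.3 -0.6 16. ] [-0.04  0.28  0.09] 0.0575
1.28 24.35 [ 0.5032 -0.1384  0.0742] [-1.4  0.4 14.3] [-0.08  0.38 -0.03] 0.0572
1.32 24.6 [ 0.5031 -0.1385  0.0742] [-1.6  0.9 15.2] [-0.1   0.19  0.05] 0.057
```

The cap popped free at about 1.0 rad, with 15 N pushing up and the tool 1.3 mm higher. I'll back off slightly from the stop and lift slowly.

```bash
python3 - <<'E'
from h import *
def s(t=""):
    q=arm.sense();print(t,round(q["clock"],2),np.round(q["tool_pos"],4),np.round(q["contact_force"],1),np.round(q["wrist_torque"],2),round(q["opening"],4));return q
c=np.array([.5031,-.1385]);o=down(.75+1.2);z=.0742
arm.move_straight([*c,z],o,rate=.05);arm.wait(.2);s()
while z<.0742+.041:
    st=.0015 if z<.080 else .004
    z+=st;arm.move_straight([*c,z],o,rate=.03);f=np.array(s()["contact_force"])
    if f[2]<-8 or np.hypot(f[0],f[1])>15:print("stop");break
    if z<.1:c=c+np.clip(1.0e-4*f[:2],-.0004,.0004)
arm.wait(.3);s()
for n in("scene","side"):cv2.imwrite(f"pics/{n}4.png",eyes.get_image(n)["image"])
a=cv2.imread("pics/scene4.png")[120:220,140:290];b=cv2.imread("pics/side4.png")[120:220,210:360];w=wrist("w4")[0]["image"][:,56:456]
cv2.imwrite("pics/v4.png",np.hstack([np.vstack([cv2.resize(a,(420,280),interpolation=2),cv2.resize(b,(420,280),interpolation=2)]),cv2.resize(w,(380,560))]))
E
```

```text
25.07 [ 0.5033 -0.1388  0.0745] [-1.2 -0.5  7.7] [-0.1   0.14 -0.01] 0.0573
 25.32 [ 0.5027 -0.1385  0.0752] [-1.  -0.3 -1.1] [ 0.02 -0.08 -0.05] 0.057
 25.57 [ 0.5029 -0.1385  0.0771] [ 0.3 -0.3 -0.5] [-0.01 -0.12 -0.  ] 0.0576
 25.82 [ 0.5031 -0.1386  0.0788] [-0.2  0.2 -1.3] [ 0.05 -0.14 -0.01] 0.0574
 26.07 [ 0.5031 -0.1386  0.0803] [-0.5  0.2 -1.1] [-0.07 -0.16  0.06] 0.0572
 26.35 [ 0.5031 -0.1386  0.0845] [-1.  -0.1 -0.8] [-0.03 -0.07 -0.01] 0.0575
 26.63 [ 0.503  -0.1386  0.0885] [-0.3  0.2 -0.5] [-0.02 -0.11  0.02] 0.0573
 26.92 [ 0.503  -0.1386  0.0924] [-0.   0.4  0.1] [ 0.03 -0.15  0.  ] 0.0573
 27.2 [ 0.503  -0.1385  0.0964] [ 0.2 -0.3 -0.9] [ 0.01 -0.13  0.  ] 0.0572
 27.48 [ 0.503  -0.1385  0.1004] [-0.4  0.5 -0.6] [ 0.01 -0.16  0.  ] 0.0574
 27.77 [ 0.503  -0.1386  0.1044] [ 0.1 -0.2 -0.7] [-0.05 -0.1   0.01] 0.0569
 28.05 [ 0.503  -0.1386  0.1084] [-0.4 -0.6 -0.9] [ 0.01 -0.14  0.03] 0.0575
 28.33 [ 0.503  -0.1386  0.1124] [ 0.3 -0.  -1.4] [ 0.02 -0.09 -0.01] 0.0574
 28.62 [ 0.503  -0.1386  0.1164] [ 0.1 -0.5 -0.6] [-0.07 -0.07  0.01] 0.0569
 28.92 [ 0.5028 -0.1385  0.1161] [-0.2 -0.9  0. ] [-0.04 -0.08  0.01] 0.0574
```

View pics/v4.png

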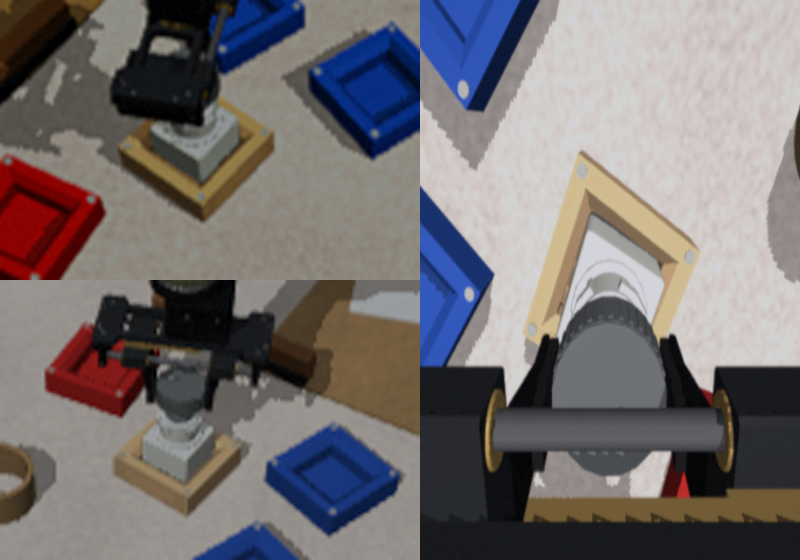

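The cap is off and held level above the jar's open neck, and the jar stands upright in the plywood pocket (side view (178,445)). Cap_mid is about 95 mm above jar_mid, inside the 76–111 mm range. Handing in.

```bash
python3 -c "
from cell import arm
print(arm.sign_off(), arm.sense()['clock'])"
```

```text
the job is handed in; nothing more can be done
the job is handed in; nothing more can be done
```

I handed the job in at about 29 s of the 51 s allowed: the jar is home in the plywood holder and the cap is unscrewed and held level about 2 cm above the mouth; the verdict was not shown.

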